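Set the zoom of the counter camera against its limit stop

TASK

The shop's security camera stands lens up on the counter to be set. Lift the dust cap off its lens and lay it, knob up, in the grey cash tray; then turn the slim zoom ring anticlockwise, seen from above, until its lug bears snugly on the screw of the steel limit stop, hold it pressed there gently for half a second, let go and leave it there. Touch neither the fixed rings above and below the zoom ring nor the stop, never force the lug hard against the screw, and leave the other things on the counter where they are.

Things in the scene. Friction and masses are not known exactly. Their poses are not given: they have to be found in the camera images.
- cap_grip (a point): middle of the upright grip bar of the black dust cap. The bar is 36 mm long along this point's x, 12 mm thick along its y and 20 mm high (10 mm above and 10 mm below the point). Below the bar are a disc of 58 mm diameter, 5 mm thick, and a skirt that reaches 22.5 mm below this point and slips over the front ring by 8 mm, loose by 1.5 mm. Mass about 30 g. Nothing fastens it: it lifts straight up
- tray: grey plastic cash tray, open, fixed to the counter: 140 x 140 mm outside, walls 5 mm thick and 18 mm high, floor 5 mm thick. Origin under its centre, at the counter. With the cap lying in it, knob up, cap_grip is 27.5 mm above the counter
- camera: white square security camera, standing on its round black back plate, fixed to the counter: body 74 x 74 mm, plate 96 mm across. Origin at the counter on the lens axis, z up; the rings are stacked on this axis
- zoom_ring: slim black knurled ring, 58 mm diameter, that turns about the lens axis between the two fixed rings. Origin on the axis; it spans 0.5 to 15 mm above the origin. Its x points to its only lug, an aluminium block 8 mm wide reaching 39 mm from the axis. Anticlockwise from above is a positive turn about z. Steady drag about 0.06 N m; it stays where left. It needs 0.4 to 1.3 rad of turn
- front_ring: fixed aluminium lens ring above the zoom ring: 50 mm diameter, 18 mm high, origin at its underside on the axis, 15.5 mm above the zoom ring's origin. It is narrower than the zoom ring by 4 mm all round, so fingertips can come down past it to the zoom ring. Not to be touched by the robot
- rear_ring: fixed black ring below the zoom ring: 66 mm diameter, 19 mm high, origin at its underside on the axis; its upper face, level with the zoom ring's origin, is a ledge 4 mm wider than the zoom ring all round. Not to be touched by the robot
- stop: steel limit stop: band (72 mm across, 9 mm high) round the rear ring with one upright block, 8 mm wide, 31 to 41 mm off the axis, up to the zoom ring's top. Fixed. Origin on the axis at the band's foot; x points to the block. From its face a brass screw sticks out 1 to 4 mm, never the same. Snug is about 10 N at the lug (0.35 N m over the drag); under 4 N is loose, over 22 N does damage
- lug_face (a point): centre of the leading (anticlockwise) face of the zoom ring's lug, 35 mm from the axis, 7.5 mm above the zoom ring's origin
- stop_face (a point): centre of the face of the stop's block that looks to the lug, 35 mm from the axis, at the height of lug_face. The lug comes to rest 1 to 4 mm short of this point, on the tip of the screw in this face (6 mm diameter, standing out by an amount that is set anew each time and is not measured: feel for it)
- tub_mid (a point): bystander: white tub of chewing gum, 64 mm diameter, 85 mm high, loose; the point is at its centre
- pen_cup_mid (a point): bystander: black pen cup, 70 mm diameter, 90 mm high, with pens standing up to 150 mm, loose; the point is on its axis, 45 mm up
- carton: bystander: open red carton of chocolate bars, 130 x 130 mm, 50 mm high, fixed; origin under its centre
There are look-alikes about, which are no part of the job. What is meant by the tray is not green or red, and is the larger of those in its own colour.

How it is judged:
By the outcome, as a careful person would: the job done as asked, in the order asked, and still so for the second after the job is handed in, with the robot touching nothing.
It also fails if it takes over 67 s, if anything falls off the work surface, if the arm or the gripper's body presses on something with over 40 N, if the wrist force passes 120 N, or if a joint passes its speed limit or range.

ROBOT

A 7-joint arm with a two-finger parallel gripper is mounted at the origin on the work surface. World frame = base frame: x ahead of the robot, y to its left, z up, the work surface at z = 0. Lengths are in m, angles in rad, forces in N, time in s.
With the tool pointing down it reaches from about 0.4 to 0.85 m from the base axis. Payload 10.4 kg.
Tool frame: the origin (TCP) lies midway between the tips of the shut fingers; the grasp point (between the pads) lies 19 mm behind it; y points along the fingers, x is the direction in which the jaws open and shut, and the axes are right-handed (so a half turn about y gives the same grasp; the last joint's range is limited). The gripper opens to 87 mm and grips with 3 to 60 N. Pads are 19 mm wide; open, the fingers measure 117 mm over their backs; the gripper's body (75 mm by 190 mm) begins 51 mm behind the grasp point.
Start: joints at [-1.203, 0.332, -0.065, 1.46, 0.022, 1.35, -0.088], TCP at [0.238, 0.578, 0.223] pointing down, gripper open.
Joint ranges: [-2.6, 2.6], [-0.5, 2.12], [-1.47, 1.34], [0.16, 2.42], [-1.27, 4.41], [0.06, 2.06], [-2.6, 2.6]. Speed limits (rad/s): [2.22, 2.22, 2.79, 2.79, 3.14, 3.14, 3.14].

INTERFACE

Orientations are given as a unit quaternion [x, y, z, w].
In Python, from bench import * gives the robot as it stands.
- The arm moves only by the tool jog_arm, never from a script. Its argument "commands" is a list of rows, each an object with "translation": the shift along the world's x, y, z in mm, a list of three; "twist": the turn about the world's z in rad. A call has 1 to 20 rows; each row shifts and turns the commanded pose from where the row before left it; what a row does not reach is not made up. A row lasts 1/10 s, in which the tool goes at most 50 mm and 8.59 degrees, less where a joint would pass 70% of its speed; a pose out of reach is approached as far as the arm can. A call is refused whole if a number of a shift passes 50 or a number of a turn 0.15, either way. A call with a gripper value outside its range is refused whole. "grip" is the closure, from 0 (fully open) to 1 (shut), set as the call begins (left out, the last holds). The fingers move at their own pace and stop on an object; "grip_force" is the grip in N (left out, the last holds). Time passes only in rows, so rows that do not move let the fingers close. It gives the time, the measured TCP pose, the force and the opening at its end, in the units of the state.
- read_state(): the state, without advancing time (a new reading comes with each control period).
- camera(name): name is "scene" or "top"; returns a dict with "img" (384x512x3 uint8, red, green, blue), "fx", "fy", "cx", "cy" (pixels), "cam_to_world" (4x4, takes a point from camera to world coordinates). Camera axes: x right, y down, z forward; pixel columns grow to the right and rows downward; lengths in m; the calibration is good to about 2 mm. A picture is of the moment at which its call begins. There is no depth.
- close_job(): hands the job in, once; it reports no verdict.
The state is a dict: "time": time; "joint_positions": joint angles; "joint_vel": joint speeds; "joint_torque": joint torques, N m; "ee_pos": TCP position; "eef_rot": TCP orientation; "ft_force": force on the tool from outside, world axes, zero at the start; "torque": the same for the moment, N m; "width": finger opening in m.
Only numpy, scipy, OpenCV 4.12 (cv2) and the standard library are available. Lean on these libraries where they do the work, as an engineer would, in place of code of your own. Each camera call takes 0.05 s, during which the arm holds its last target.

## Working session

There is one attempt and no reset: what is moved stays moved. The work goes in short steps, Python scripts to look and compute and a tool call to move; the robot and the scene stay as the last step left them, time stands still between calls to the robot, and variables do not carry over. Pictures are saved under pics/ and viewed, and the job is handed in when it is done.

Besides the shell and the picture viewer there is one more tool, called after "Emit:" by a JSON object that holds its "op" and its "data", one argument or row to a line. jog_arm: Moves the arm, as the interface text tells. Its arguments: {"type":"object","properties":{"commands":{"type":"array"},"grip":{"type":"number"},"grip_force":{"type":"number"}},"required":["commands"]}

```bash
mkdir -p pics; ls; python3 - <<'E'
from bench import *
import cv2,numpy as np,pickle
s=read_state();print({k:np.round(v,3).tolist() for k,v in s.items()})
for n in("scene","top"):
    c=camera(n);pickle.dump(c,open(f"pics/{n}0.pkl","wb"))
    cv2.imwrite(f"pics/{n}0.png",cv2.cvtColor(c["img"],cv2.COLOR_RGB2BGR))
    print(n,c["fx"],c["fy"],c["cx"],c["cy"],np.round(c["cam_to_world"],4).tolist())
E
```

```text
pics
{'time': 0.0, 'joint_positions': [-1.203, 0.333, -0.065, 1.461, 0.022, 1.35, -0.089], 'joint_vel': [0.001, -0.001, -0.0, 0.001, -0.002, 0.0, 0.001], 'joint_torque': [0.0, -62.326, 0.025, -38.989, -0.061, 0.04, 0.0], 'ee_pos': [0.238, 0.577, 0.222], 'eef_rot': [0.588, 0.393, -0.394, -0.587], 'ft_force': [0.241, 0.152, -0.207], 'torque': [0.039, -0.012, 0.02], 'width': 0.087}
scene 397.78191875401586 397.78191875401586 253.6138807403569 195.86006827422884 [[0.7282, 0.4419, -0.5239, 0.9744], [0.6853, -0.4627, 0.5624, -0.4467], [0.0061, -0.7686, -0.6397, 0.6978], [0.0, 0.0, 0.0, 1.0]]
top 424.5210619341623 424.5210619341623 264.08978340693955 187.05082002227374 [[0.0164, -0.987, 0.1597, 0.318], [-0.9996, -0.0126, 0.0244, 0.0518], [-0.0221, -0.16, -0.9869, 1.2998], [0.0, 0.0, 0.0, 1.0]]
```

View pics/scene0.png

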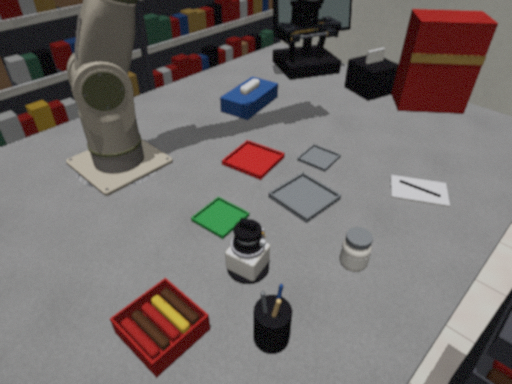

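View pics/top0.png

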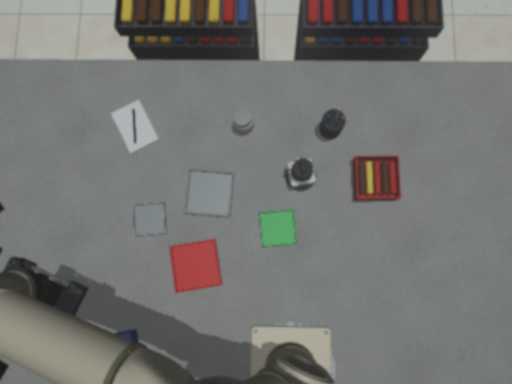

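The target tray is the larger grey one, at about scene (305,196) and top (210,193). The camera is at scene (247,250) and top (301,172). I'll zoom in on the camera.

```bash
python3 - <<'E'
import cv2
a=cv2.imread("pics/scene0.png")[210:290,205:295];b=cv2.imread("pics/top0.png")[145:200,270:335]
cv2.imwrite("pics/z1.png",cv2.resize(a,None,fx=7,fy=7,interpolation=cv2.INTER_CUBIC))
cv2.imwrite("pics/z2.png",cv2.resize(b,None,fx=10,fy=10,interpolation=cv2.INTER_CUBIC))
E
```

```text
(no output)
```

View pics/z1.png

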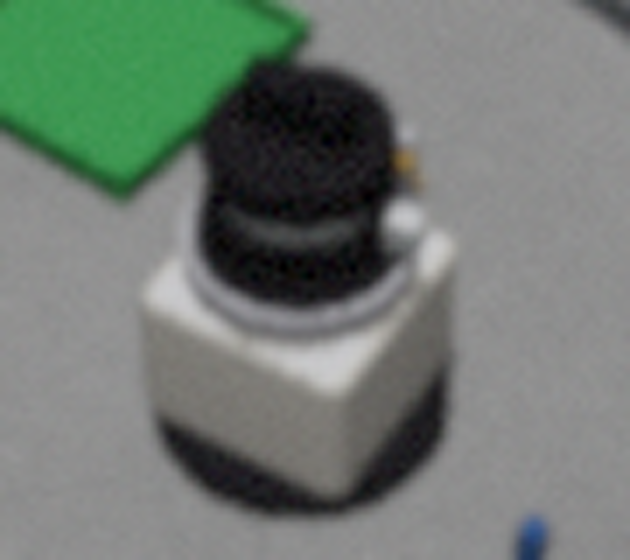

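View pics/z2.png

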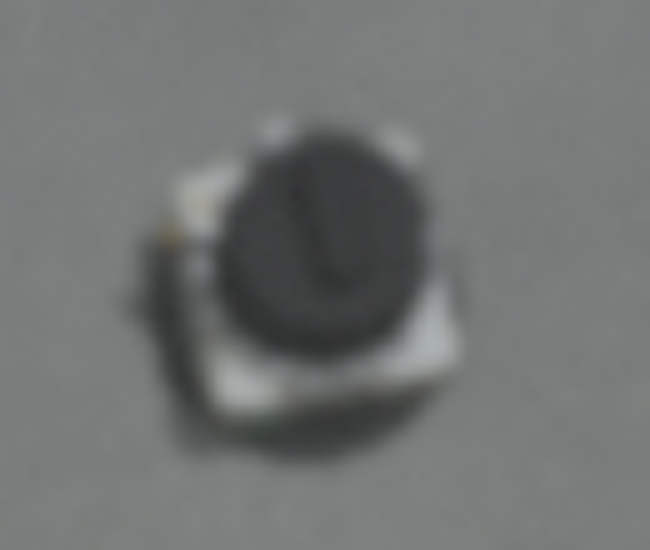

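```bash
cat > h.py <<'E'
import numpy as np,cv2,pickle
from scipy.optimize import least_squares
def ray(c,p):
    T=c["cam_to_world"];d=T[:3,:3]@np.array([(p[0]-c["cx"])/c["fx"],(p[1]-c["cy"])/c["fy"],1]);return T[:3,3],d
def onz(c,p,z):
    o,d=ray(c,p);return o+d*(z-o[2])/d[2]
def tri(obs):
    A=np.zeros((3,3));b=np.zeros(3)
    for c,p in obs:
        o,d=ray(c,p);d=d/np.linalg.norm(d);M=np.eye(3)-np.outer(d,d);A+=M;b+=M@o
    x=np.linalg.solve(A,b)
    r=[np.linalg.norm((np.eye(3)-np.outer(d/np.linalg.norm(d),d/np.linalg.norm(d)))@(x-o)) for o,d in [ray(c,p) for c,p in obs]]
    return x,r
def proj(c,X):
    T=c["cam_to_world"];q=T[:3,:3].T@(np.asarray(X)-T[:3,3]);return np.array([c["cx"]+c["fx"]*q[0]/q[2],c["cy"]+c["fy"]*q[1]/q[2]])
def load(n): return pickle.load(open(f"pics/{n}.pkl","rb"))
def zs(p): return (205+p[0]/7-.43,210+p[1]/7-.43)
def zt(p): return (270+p[0]/10-.45,145+p[1]/10-.45)
E
python3 - <<'E'
from h import *
S=load("scene0");T=load("top0")
for n,a,b in [("cap",(298,138),(323,250)),("screw",(403,162),(172,235)),("lug",(404,222),(275,130)),("left",(145,298),(460,358)),("front",(335,393),(402,142)),("right",(455,245),(180,185))]:
    x,r=tri([(S,zs(a)),(T,zt(b))]);print(n,np.round(x,4),np.round(r,4))
# plate: black plate bottom edges
for p in[(155,420),(300,515),(447,385)]:print("plate",onz(S,zs(p),0))
# tray mask
for c,nm in((S,"S"),(T,"T")):
    im=c["img"];hsv=cv2.cvtColor(im,cv2.COLOR_RGB2HSV)
    pts=[(305,196)] if nm=="S" else [(210,193)]
    print(nm,im[pts[0][1],pts[0][0]],im[pts[0][1]+40,pts[0][0]])
E
python3 - <<'E'
import cv2
a=cv2.imread("pics/scene0.png")[165:230,260:350];b=cv2.imread("pics/top0.png")[160:225,175:245]
cv2.imwrite("pics/t1.png",cv2.resize(a,None,fx=7,fy=7,interpolation=cv2.INTER_CUBIC))
cv2.imwrite("pics/t2.png",cv2.resize(b,None,fx=8,fy=8,interpolation=cv2.INTER_CUBIC))
E
```

```text
cap [ 0.562  -0.0245  0.116 ] [0.0011 0.0011]
screw [0.5711 0.0158 0.0835] [0.0011 0.0011]
lug [ 0.5988 -0.0137  0.0991] [0.0017 0.0017]
left [ 0.5402 -0.0685  0.0648] [0.0007 0.0007]
front [ 0.6056 -0.0525  0.0606] [0.0002 0.0002]
right [0.5922 0.0144 0.0623] [0.0009 0.0009]
plate [ 0.53637042 -0.06307096  0.        ]
plate [ 0.59614828 -0.05818568  0.        ]
plate [0.59451014 0.01224016 0.        ]
S [132 136 140] [141 142 143]
T [134 141 143] [125 126 125]
```

View pics/t1.png

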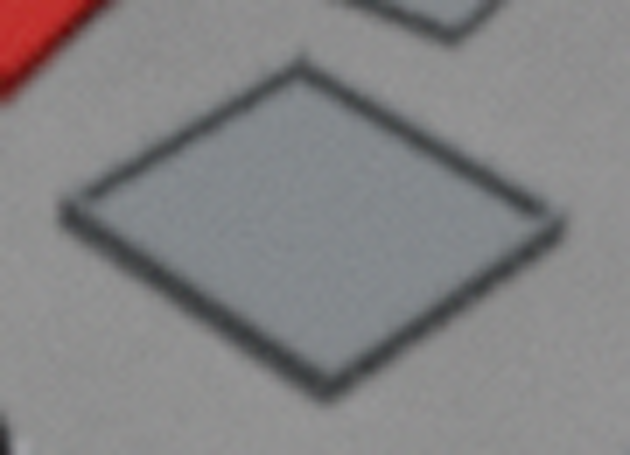

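View pics/t2.png

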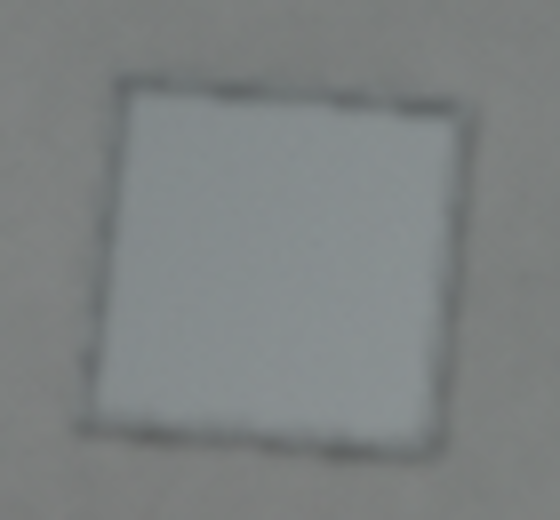

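```bash
python3 - <<'E'
from h import *
from bench import *
from scipy.spatial.transform import Rotation as R
s=read_state();M=R.from_quat(s["eef_rot"]).as_matrix();print(np.round(M,3));print("x-dir angle",np.arctan2(M[1,0],M[0,0]))
def g(c,sl,f,n):
    a=cv2.cvtColor(c["img"],cv2.COLOR_RGB2GRAY)[sl].astype(float)
    a=np.clip((a-15)*3.2,0,255).astype(np.uint8);cv2.imwrite(n,cv2.resize(a,None,fx=f,fy=f,interpolation=cv2.INTER_CUBIC))
S=load("scene0");T=load("top0")
g(S,np.s_[212:258,225:272],12,"pics/e1.png");g(T,np.s_[150:190,280:325],12,"pics/e2.png")
x=[]
for a,b in [((302,60),(120,78)),((62,212),(80,430)),((325,398),(440,460)),((565,228),(475,100))]:
    pa=(260+a[0]/7-.43,165+a[1]/7-.43);pb=(175+b[0]/8-.44,160+b[1]/8-.44)
    print(np.round(onz(S,pa,.016),4),np.round(onz(T,pb,.016),4))
for b in [(120,78),(80,430),(440,460),(475,100)]: x.append(onz(T,(175+b[0]/8-.44,160+b[1]/8-.44),.010))
print(np.mean(x,0))
E
```

```text
[[ 0.381 -0.    -0.925]
 [ 0.925 -0.001  0.381]
 [-0.001 -1.    -0.   ]]
x-dir angle 1.1800940454719404
[0.4482 0.3248 0.016 ] [0.5784 0.3154 0.016 ]
[0.442  0.1832 0.016 ] [0.4416 0.3246 0.016 ]
[0.5786 0.1702 0.016 ] [0.4321 0.1869 0.016 ]
[0.5874 0.3088 0.016 ] [0.5714 0.1774 0.016 ]
[0.50676873 0.25198497 0.01      ]
```

View pics/e1.png

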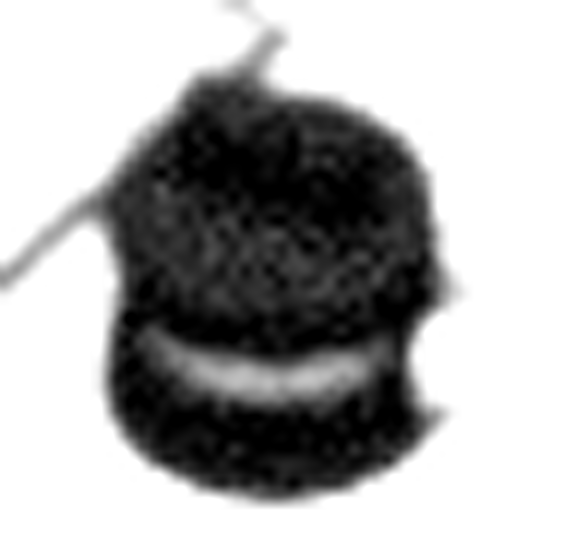

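View pics/e2.png

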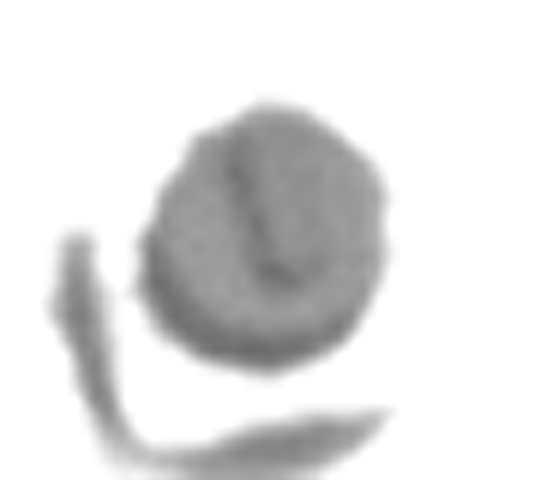

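```bash
python3 - <<'E'
from h import *
S=load("scene0");T=load("top0")
print("T disc",onz(T,(301.54,168.46),.118))
a=(225+272/12-.46,212+200/12-.46);print("S disc",onz(S,a,.118),a)
print(tri([(S,a),(T,(301.54,168.46))]))
for n,a,b in [("cup",(272,323),(331,124)),("tub",(356,249),(243,121))]:
    x,r=tri([(S,a),(T,b)]);print(n,x,r)
E
```

```text
T disc [ 0.56397488 -0.02430373  0.118     ]
S disc [ 0.56190885 -0.02266827  0.118     ] (247.20666666666665, 228.20666666666665)
(array([ 0.56348517, -0.02420703,  0.12016787]), [np.float64(5.7382299595337986e-05), np.float64(5.738229959553066e-05)])
cup [ 0.71805811 -0.11854013  0.04716838] [np.float64(0.0002984792890046586), np.float64(0.00029847928900453085)]
tub [0.7280068  0.1520295  0.04152134] [np.float64(0.0010353888466718784), np.float64(0.001035388846671638)]
```

Emit:
{"op": "jog_arm", "data": {
  "commands": [
    {"translation": [16, -30, 0], "twist": 0.032},
    {"translation": [16, -30, 0], "twist": 0.032},
    {"translation": [16, -30, 0], "twist": 0.032},
    {"translation": [16, -30, 0], "twist": 0.032},
    {"translation": [16, -30, 0], "twist": 0.032},
    {"translation": [16, -30, 0], "twist": 0.032},
    {"translation": [16, -30, 0], "twist": 0.032},
    {"translation": [16, -30, 0], "twist": 0.032},
    {"translation": [16, -30, 0], "twist": 0.032},
    {"translation": [16, -30, 0], "twist": 0.032},
    {"translation": [16, -30, 0], "twist": 0.032},
    {"translation": [16, -30, 0], "twist": 0.032},
    {"translation": [16, -30, 0], "twist": 0.032},
    {"translation": [16, -30, 0], "twist": 0.032},
    {"translation": [16, -30, 0], "twist": 0.032},
    {"translation": [16, -30, 0], "twist": 0.032},
    {"translation": [16, -30, 0], "twist": 0.032},
    {"translation": [16, -30, 0], "twist": 0.032},
    {"translation": [16, -30, 0], "twist": 0.032},
    {"translation": [6, -3, 0], "twist": 0.02}
  ],
  "grip": 0.3
}}

```text
time: 2.1
ee_pos: [0.5487, 0.0001, 0.2224]
eef_rot: [-0.439, -0.554, 0.555, 0.438]
ft_force: [0.2, 0.2, -0.4]
width: 0.061
```

Emit:
{"op": "jog_arm", "data": {
  "commands": [
    {"translation": [7, -12, -12], "twist": 0},
    {"translation": [7, -12, -20], "twist": 0},
    {"translation": [0, 0, -20], "twist": 0},
    {"translation": [0, 0, 0], "twist": 0},
    {"translation": [0, 0, 0], "twist": 0}
  ]
}}

```text
time: 2.6
ee_pos: [0.5619, -0.0189, 0.1708]
eef_rot: [-0.437, -0.556, 0.556, 0.437]
ft_force: [-0.1, 0.9, 1.1]
width: 0.0613
```

```bash
python3 - <<'E'
from h import *
from bench import *
s=read_state();print(s["ee_pos"],s["eef_rot"],s["joint_positions"])
for n in("scene","top"):
    c=camera(n);pickle.dump(c,open(f"pics/{n}1.pkl","wb"));print(proj(c,s["ee_pos"]))
    im=cv2.cvtColor(c["img"],cv2.COLOR_RGB2BGR)
    sl=np.s_[185:265,205:290] if n=="scene" else np.s_[140:200,265:335]
    cv2.imwrite(f"pics/h_{n}.png",cv2.resize(im[sl],None,fx=7,fy=7,interpolation=cv2.INTER_CUBIC))
E
```

```text
[ 0.56186701 -0.01885688  0.17075921] [-0.43701201 -0.55555071  0.55588056  0.43747081] [-0.42812197  0.23622841  0.44192821  1.72158547 -0.1072837   1.20846844
  1.84955309]
[248.40614074 208.28479876]
[300.79061719 165.24475992]
```

View pics/h_scene.png

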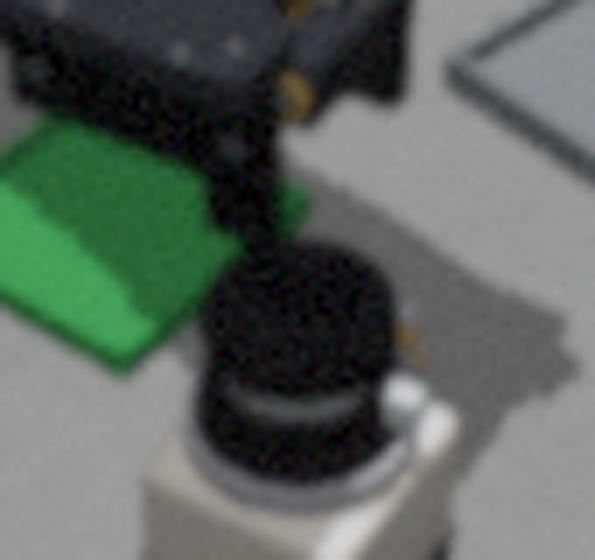

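View pics/h_top.png

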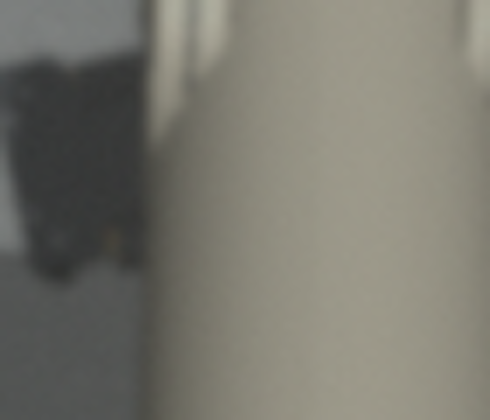

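```bash
python3 - <<'E'
from h import *
from bench import *
s=read_state();c=load("scene1");p=s["ee_pos"];print(p)
u=np.array([-.235,.972,0]);w=np.array([.972,.235,0])
for k in(-.0455,-.0305,.0305,.0455):
  for m in(-.0095,.0095):
    q=proj(c,p+k*u+m*w);print(k,m,((q-[205,185]+.43)*7).round())
E
```

```text
[ 0.56253641 -0.01874254  0.17170721]
-0.0455 -0.0095 [196. 248.]
-0.0455 0.0095 [255. 272.]
-0.0305 -0.0095 [224. 216.]
-0.0305 0.0095 [283. 239.]
0.0305 -0.0095 [333.  94.]
0.0305 0.0095 [390. 115.]
0.0455 -0.0095 [358.  66.]
0.0455 0.0095 [414.  86.]
```

Emit:
{"op": "jog_arm", "data": {
  "commands": [
    {"translation": [1, -5.5, 0], "twist": 0},
    {"translation": [0, 0, -15], "twist": 0},
    {"translation": [0, 0, -15], "twist": 0},
    {"translation": [0, 0, -10], "twist": 0},
    {"translation": [0, 0, -6], "twist": 0},
    {"translation": [0, 0, 0], "twist": 0},
    {"translation": [0, 0, 0], "twist": 0}
  ]
}}

```text
time: 3.4
ee_pos: [0.5631, -0.0245, 0.1245]
eef_rot: [0.437, 0.556, -0.556, -0.437]
ft_force: [-0.2, -1.1, 0.0]
width: 0.0613
```

```bash
python3 - <<'E'
from h import *
from bench import *
s=read_state();print(s["ee_pos"],s["ft_force"])
c=camera("scene");im=cv2.cvtColor(c["img"],cv2.COLOR_RGB2BGR)
a=np.clip(im[185:265,205:290].astype(float)*2,0,255).astype(np.uint8)
cv2.imwrite(f"pics/d1.png",cv2.resize(a,None,fx=7,fy=7,interpolation=cv2.INTER_CUBIC))
E
```

```text
[ 0.56311882 -0.02447749  0.12454297] [-0.22779818 -1.12384299  0.0028942 ]
```

View pics/d1.png

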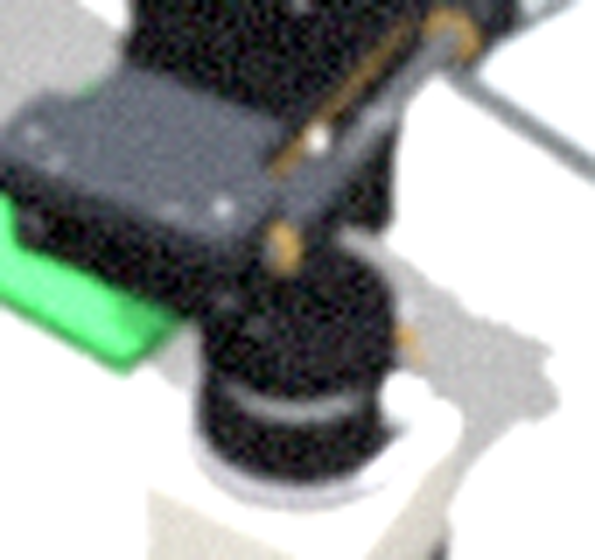

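The tips are over the cap with no contact force. I'll close gently.

Emit:
{"op": "jog_arm", "data": {
  "commands": [
    {"translation": [0, 0, -1.5], "twist": 0},
    {"translation": [0, 0, 0], "twist": 0},
    {"translation": [0, 0, 0], "twist": 0},
    {"translation": [0, 0, 0], "twist": 0},
    {"translation": [0, 0, 0], "twist": 0},
    {"translation": [0, 0, 0], "twist": 0},
    {"translation": [0, 0, 0], "twist": 0},
    {"translation": [0, 0, 0], "twist": 0}
  ],
  "grip": 1,
  "grip_force": 10
}}

```text
time: 4.25
ee_pos: [0.5635, -0.0224, 0.124]
eef_rot: [0.436, 0.557, -0.555, -0.437]
ft_force: [-4.1, 6.0, 8.7]
width: 0.0421
```

Emit:
{"op": "jog_arm", "data": {
  "commands": [
    {"translation": [0, 0, 1], "twist": 0},
    {"translation": [0, 0, 0], "twist": 0}
  ]
}}

```text
time: 4.45
ee_pos: [0.5629, -0.0202, 0.1243]
eef_rot: [0.435, 0.558, -0.555, -0.438]
ft_force: [-3.7, 12.4, 3.7]
width: 0.0366
```

```bash
python3 - <<'E'
from h import *
from bench import *
s=read_state();print(s["ee_pos"],s["ft_force"],s["torque"],s["width"])
c=camera("scene");im=cv2.cvtColor(c["img"],cv2.COLOR_RGB2BGR)
a=np.clip(im[185:265,205:290].astype(float)*2.5,0,255).astype(np.uint8)
cv2.imwrite(f"pics/d2.png",cv2.resize(a,None,fx=7,fy=7,interpolation=cv2.INTER_CUBIC))
E
```

```text
[ 0.56289316 -0.02023895  0.12433786] [-3.67243631 12.44498062  3.65062228] [ 2.668112    0.74381289 -0.00894661] 0.03664977399020841
```

View pics/d2.png

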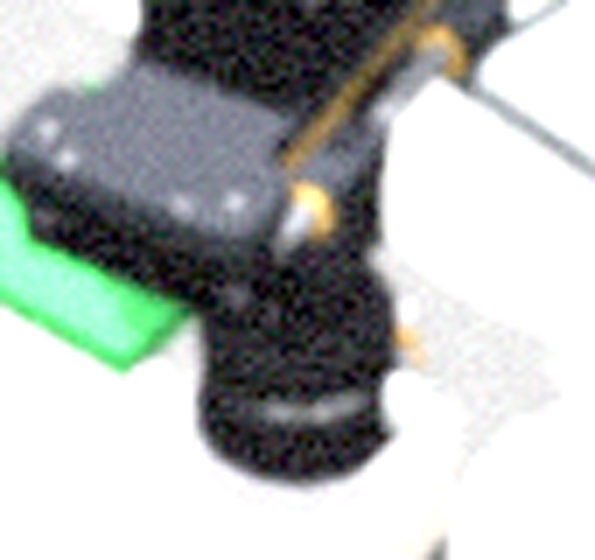

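The +y finger looks stuck about 20 mm from the axis, so the bar's direction may be misjudged. I'll open, lift, move aside and look again.

Emit:
{"op": "jog_arm", "data": {
  "commands": [
    {"translation": [0, 0, 0], "twist": 0},
    {"translation": [0, 0, 0], "twist": 0},
    {"translation": [0, 0, 0], "twist": 0},
    {"translation": [0, 0, 0], "twist": 0},
    {"translation": [0, 0, 15], "twist": 0},
    {"translation": [0, 0, 30], "twist": 0},
    {"translation": [0, 0, 30], "twist": 0},
    {"translation": [0, 40, 10], "twist": 0},
    {"translation": [0, 45, 0], "twist": 0},
    {"translation": [0, 45, 0], "twist": 0},
    {"translation": [0, 45, 0], "twist": 0}
  ],
  "grip": 0.3
}}

```text
time: 5.6
ee_pos: [0.5632, 0.1518, 0.2106]
eef_rot: [0.438, 0.556, -0.555, -0.437]
ft_force: [0.4, 0.2, 0.2]
width: 0.0609
```

```bash
python3 - <<'E'
from h import *
from bench import *
s=read_state();print(s["ee_pos"],s["ft_force"],s["width"])
for n,sl in(("scene",np.s_[210:290,205:295]),("top",np.s_[145:200,270:335])):
    c=camera(n);pickle.dump(c,open(f"pics/{n}2.pkl","wb"))
    im=cv2.cvtColor(c["img"],cv2.COLOR_RGB2BGR)[sl].astype(float)
    im=np.clip(im*(3 if n=="scene" else 2),0,255).astype(np.uint8)
    cv2.imwrite(f"pics/k_{n}.png",cv2.resize(im,None,fx=8,fy=8,interpolation=cv2.INTER_CUBIC))
E
```

```text
[0.5631556  0.15179921 0.21060989] [0.42775156 0.1510431  0.19794635] 0.06092672142345724
```

View pics/k_scene.png

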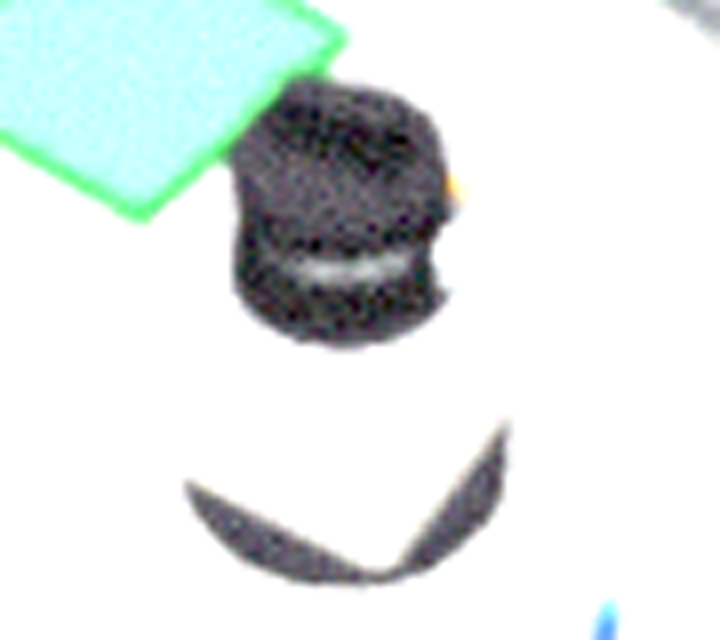

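View pics/k_top.png

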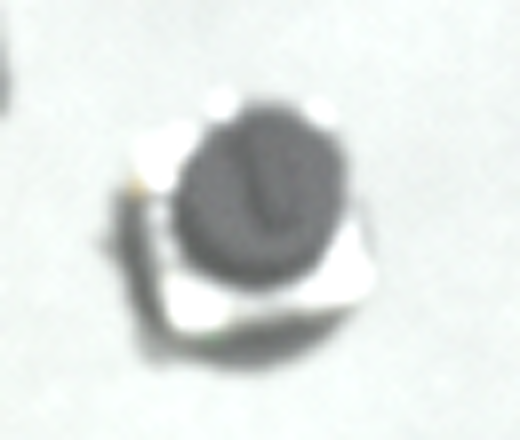

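Emit:
{"op": "jog_arm", "data": {
  "commands": [
    {"translation": [0, -45, 0], "twist": 0},
    {"translation": [0, -45, 0], "twist": 0},
    {"translation": [0, -45, 0], "twist": 0},
    {"translation": [0, -41, 0], "twist": 0.02},
    {"translation": [0, 0, -15], "twist": 0},
    {"translation": [0, 0, -25], "twist": 0},
    {"translation": [0, 0, -20], "twist": 0},
    {"translation": [0, 0, -10], "twist": 0},
    {"translation": [0, 0, -7], "twist": 0},
    {"translation": [0, 0, -4], "twist": 0},
    {"translation": [0, 0, 0], "twist": 0},
    {"translation": [0, 0, 0], "twist": 0}
  ],
  "grip": 0.54
}}

```text
time: 6.9
ee_pos: [0.5635, -0.0256, 0.1288]
eef_rot: [0.432, 0.56, -0.56, -0.432]
ft_force: [0.6, -0.4, -0.1]
width: 0.0405
```

Emit:
{"op": "jog_arm", "data": {
  "commands": [
    {"translation": [0, 0.5, -1], "twist": 0},
    {"translation": [0, 0, 0], "twist": 0},
    {"translation": [0, 0, 0], "twist": 0},
    {"translation": [0, 0, 0], "twist": 0},
    {"translation": [0, 0, 0], "twist": 0},
    {"translation": [0, 0, 0], "twist": 0}
  ],
  "grip": 0.8
}}

```text
time: 7.5
ee_pos: [0.5631, -0.0251, 0.1271]
eef_rot: [0.432, 0.56, -0.56, -0.432]
ft_force: [-0.4, -0.5, 0.0]
width: 0.0176
```

Emit:
{"op": "jog_arm", "data": {
  "commands": [
    {"translation": [0, 0, 0], "twist": 0},
    {"translation": [0, 0, 0], "twist": 0},
    {"translation": [0, 0, 0], "twist": 0},
    {"translation": [0, 0, 0], "twist": 0},
    {"translation": [0, 0, 0], "twist": 0}
  ],
  "grip": 1
}}

```text
time: 8.0
ee_pos: [0.5632, -0.0259, 0.1272]
eef_rot: [-0.432, -0.56, 0.56, 0.432]
ft_force: [1.2, -5.3, 0.6]
width: 0.0116
```

The bar is gripped at 11.6 mm. Lifting straight up.

Emit:
{"op": "jog_arm", "data": {
  "commands": [
    {"translation": [0, 0, 3], "twist": 0},
    {"translation": [0, 0, 5], "twist": 0},
    {"translation": [0, 0, 8], "twist": 0},
    {"translation": [0, 0, 15], "twist": 0},
    {"translation": [0, 0, 25], "twist": 0},
    {"translation": [0, 0, 20], "twist": 0},
    {"translation": [0, 0, 0], "twist": 0}
  ]
}}

```text
time: 8.7
ee_pos: [0.5647, -0.0245, 0.207]
eef_rot: [0.433, 0.562, -0.559, -0.43]
ft_force: [-0.1, 0.0, -0.7]
width: 0.012
```

```bash
python3 - <<'E'
from h import *
from bench import *
s=read_state();print(s["ee_pos"],s["ft_force"],s["width"])
c=camera("scene");im=cv2.cvtColor(c["img"],cv2.COLOR_RGB2BGR)
cv2.imwrite(f"pics/l1.png",cv2.resize(np.clip(im[150:270,190:310]*1.0,0,255).astype(np.uint8),None,fx=5,fy=5,interpolation=cv2.INTER_CUBIC))
E
```

```text
[ 0.56469153 -0.0245211   0.20702392] [-0.07633718  0.04261783 -0.70149758] 0.012029950353819223
```

View pics/l1.png

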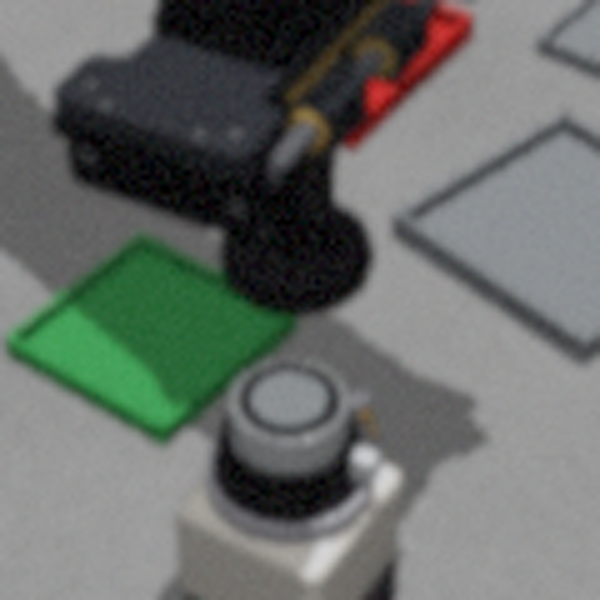

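Emit:
{"op": "jog_arm", "data": {
  "commands": [
    {"translation": [-6, 30, 0], "twist": 0},
    {"translation": [-6, 30, 0], "twist": 0},
    {"translation": [-6, 30, 0], "twist": 0},
    {"translation": [-6, 30, 0], "twist": 0},
    {"translation": [-6, 30, 0], "twist": 0},
    {"translation": [-6, 30, -10], "twist": 0},
    {"translation": [-6, 30, -20], "twist": 0},
    {"translation": [-6, 30, -25], "twist": 0},
    {"translation": [-6, 34, -30], "twist": 0},
    {"translation": [0, 0, -30], "twist": 0},
    {"translation": [0, 0, -30], "twist": 0},
    {"translation": [0, 0, -15], "twist": 0},
    {"translation": [0, 0, -8], "twist": 0},
    {"translation": [0, 0, 0], "twist": 0},
    {"translation": [0, 0, 0], "twist": 0}
  ]
}}

```text
time: 10.25
ee_pos: [0.5098, 0.2491, 0.0362]
eef_rot: [0.432, 0.56, -0.559, -0.432]
ft_force: [0.1, 0.3, 0.5]
width: 0.0118
```

```bash
python3 - <<'E'
from h import *
from bench import *
s=read_state();print(s["ee_pos"],s["ft_force"],s["width"])
c=camera("scene");im=cv2.cvtColor(c["img"],cv2.COLOR_RGB2BGR)
cv2.imwrite(f"pics/l2.png",cv2.resize(im[130:240,250:360],None,fx=5,fy=5,interpolation=cv2.INTER_CUBIC))
c=camera("top");pickle.dump(c,open("pics/top3.pkl","wb"));c=camera("scene");pickle.dump(c,open("pics/scene3.pkl","wb"))
E
```

```text
[0.50980405 0.24914877 0.03624183] [0.05037199 0.26784311 0.47703855] 0.011823915200440837
```

View pics/l2.png

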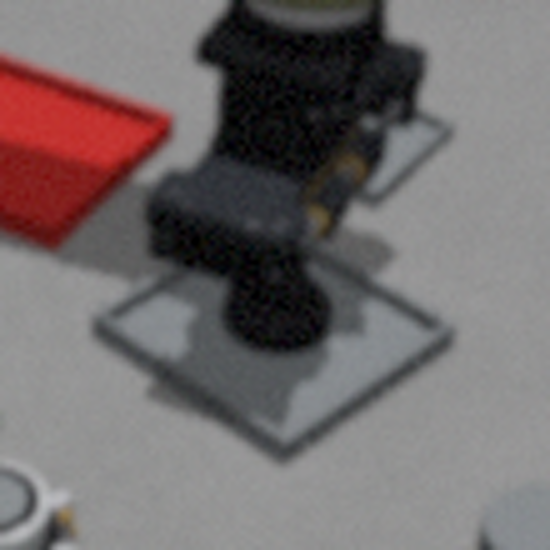

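Well inside the tray. Lowering in small steps.

Emit:
{"op": "jog_arm", "data": {
  "commands": [
    {"translation": [0, 0, -3], "twist": 0},
    {"translation": [0, 0, -3], "twist": 0},
    {"translation": [0, 0, -2], "twist": 0},
    {"translation": [0, 0, -1], "twist": 0},
    {"translation": [0, 0, 0], "twist": 0}
  ]
}}

```text
time: 10.9
ee_pos: [0.5089, 0.2488, 0.0258]
eef_rot: [-0.432, -0.56, 0.56, 0.432]
ft_force: [0.6, 0.6, -1.3]
width: 0.0122
```

Emit:
{"op": "jog_arm", "data": {
  "commands": [
    {"translation": [0, 0, -1], "twist": 0},
    {"translation": [0, 0, 0], "twist": 0}
  ]
}}

```text
time: 11.1
ee_pos: [0.5091, 0.2489, 0.025]
eef_rot: [-0.432, -0.56, 0.56, 0.432]
ft_force: [0.1, 0.3, -1.3]
width: 0.012
```

Emit:
{"op": "jog_arm", "data": {
  "commands": [
    {"translation": [0, 0, -1], "twist": 0},
    {"translation": [0, 0, 0], "twist": 0}
  ]
}}

```text
time: 11.3
ee_pos: [0.509, 0.2489, 0.024]
eef_rot: [-0.432, -0.56, 0.56, 0.432]
ft_force: [-0.0, 0.5, -0.2]
width: 0.0119
```

Emit:
{"op": "jog_arm", "data": {
  "commands": [
    {"translation": [0, 0, -1], "twist": 0},
    {"translation": [0, 0, 0], "twist": 0}
  ]
}}

```text
time: 11.5
ee_pos: [0.509, 0.2489, 0.0229]
eef_rot: [-0.432, -0.56, 0.56, 0.432]
ft_force: [1.3, 1.0, 0.1]
width: 0.0122
```

Emit:
{"op": "jog_arm", "data": {
  "commands": [
    {"translation": [0, 0, -1], "twist": 0},
    {"translation": [0, 0, 0], "twist": 0}
  ]
}}

```text
time: 11.7
ee_pos: [0.509, 0.2489, 0.0219]
eef_rot: [-0.432, -0.56, 0.56, 0.432]
ft_force: [-0.7, -1.3, -0.8]
width: 0.0119
```

Emit:
{"op": "jog_arm", "data": {
  "commands": [
    {"translation": [0, 0, -1], "twist": 0},
    {"translation": [0, 0, 0], "twist": 0}
  ]
}}

```text
time: 11.9
ee_pos: [0.5092, 0.2489, 0.0215]
eef_rot: [0.432, 0.56, -0.56, -0.432]
ft_force: [-2.0, -0.5, 5.2]
width: 0.012
```

Emit:
{"op": "jog_arm", "data": {
  "commands": [
    {"translation": [0, 0, 0.5], "twist": 0},
    {"translation": [0, 0, 0], "twist": 0},
    {"translation": [0, 0, 0], "twist": 0},
    {"translation": [0, 0, 0], "twist": 0},
    {"translation": [0, 0, 0], "twist": 0},
    {"translation": [0, 0, 10], "twist": 0},
    {"translation": [0, 0, 30], "twist": 0},
    {"translation": [0, 0, 40], "twist": 0},
    {"translation": [0, 0, 40], "twist": 0},
    {"translation": [0, 0, 40], "twist": 0},
    {"translation": [-30, 0, 20], "twist": -0.1},
    {"translation": [-30, 0, 0], "twist": -0.1},
    {"translation": [-30, 0, 0], "twist": -0.1}
  ],
  "grip": 0.6
}}

```text
time: 13.2
ee_pos: [0.4184, 0.2489, 0.203]
eef_rot: [0.512, 0.489, -0.487, -0.512]
ft_force: [-0.2, 0.3, 0.2]
width: 0.0347
```

```bash
python3 - <<'E'
from h import *
from bench import *
s=read_state();print(s["ee_pos"],s["ft_force"],s["width"])
for n in("scene","top"):
    c=camera(n);pickle.dump(c,open(f"pics/{n}4.pkl","wb"))
    im=cv2.cvtColor(c["img"],cv2.COLOR_RGB2BGR);cv2.imwrite(f"pics/m_{n}.png",im)
    sl=np.s_[210:290,205:295] if n=="scene" else np.s_[145:200,270:335]
    cv2.imwrite(f"pics/mz_{n}.png",cv2.resize(im[sl],None,fx=8,fy=8,interpolation=cv2.INTER_CUBIC))
E
```

```text
[0.41842864 0.24894522 0.20303752] [-0.21046089  0.31598895  0.19627738] 0.03465014308923527
```

View pics/m_scene.png

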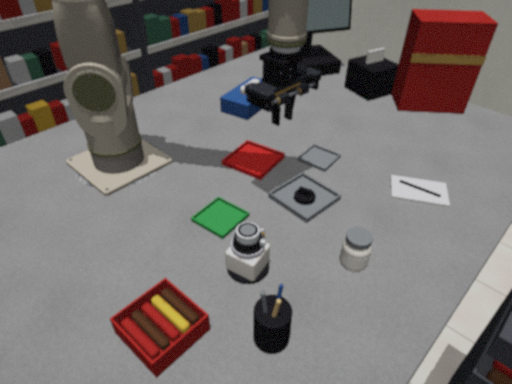

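View pics/mz_scene.png

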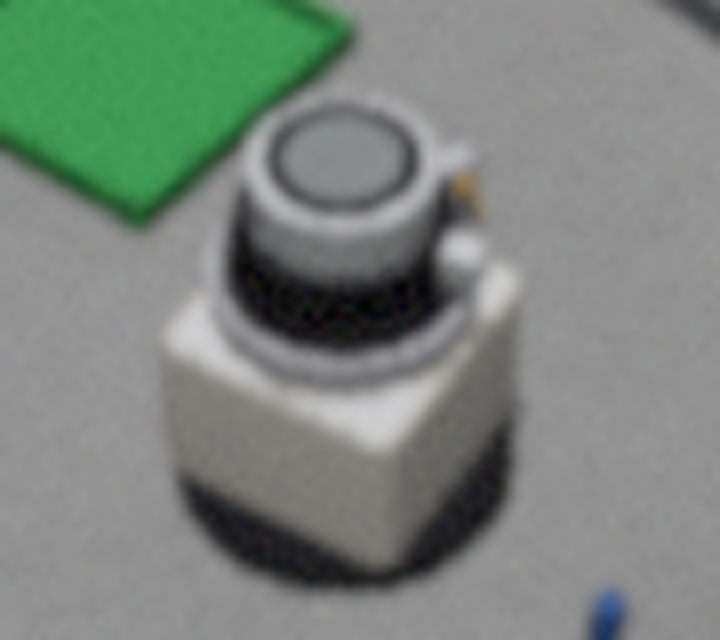

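View pics/mz_top.png

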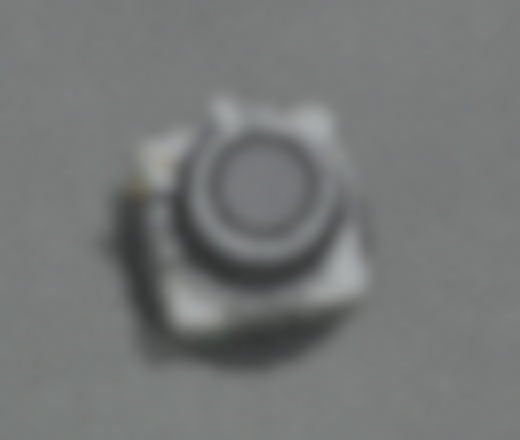

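```bash
cat >>h.py <<'E'
def z8s(p): return (205+p[0]/8-.44,210+p[1]/8-.44)
def z8t(p): return (270+p[0]/8-.44,145+p[1]/8-.44)
E
python3 - <<'E'
from h import *
S=load("scene4");T=load("top4")
for n,a,b,z in [("lens",(344,157),(264,186),.1186),("lug",(462,250),(222,106),.097),("screw",(465,188),(135,187),.0925),("stoptop",(458,158),(150,155),.100),("front",(390,448),(318,105),.066),("left",(165,345),(365,290),.066),("right",(520,275),(140,150),.066)]:
    x,r=tri([(S,z8s(a)),(T,z8t(b))]);print(n,"tri",x.round(4),round(r[0],4),"S",onz(S,z8s(a),z)[:2].round(4),"T",onz(T,z8t(b),z)[:2].round(4))
# predicted pixel of lug / stop features around axis
for ax in [(.5635,-.025),(.563,-.0265)]:
  for name,r,ang,z in [("lug out top",39,0.3,.100),("lug out top",39,.45,.1),("lug",39,.6,.1),("stopT",41,1.3,.1),("stopT",41,1.5,.1),("stopT",41,1.7,.1),("ctr",0,0,.1186)]:
    X=np.array([ax[0]+r/1e3*np.cos(ang),ax[1]+r/1e3*np.sin(ang),z])
    print(name,ang,((proj(S,X)-[205,210]+.44)*8).round(),((proj(T,X)-[270,145]+.44)*8).round())
E
```

```text
lens tri [ 0.5658 -0.0265  0.1205] 0.0006 S [ 0.5649 -0.0247] T [ 0.5658 -0.0271]
lug tri [ 0.5982 -0.0139  0.1002] 0.001 S [ 0.5956 -0.0125] T [ 0.5997 -0.0133]
screw tri [0.5718 0.0168 0.0822] 0.001 S [0.578  0.0082] T [0.5703 0.0178]
stoptop tri [0.5777 0.0103 0.1027] 0.0033 S [0.574  0.0096] T [0.5806 0.0127]
front tri [ 0.6081 -0.0515  0.0623] 0.0008 S [ 0.6097 -0.0545] T [ 0.6077 -0.0506]
left tri [ 0.5392 -0.0678  0.0618] 0.0005 S [ 0.5424 -0.0699] T [ 0.5382 -0.0678]
right tri [0.5912 0.0157 0.0625] 0.0008 S [0.5937 0.0138] T [0.5899 0.0153]
lug out top 0.3 [474. 254.] [223. 101.]
lug out top 0.45 [482. 239.] [208. 107.]
lug 0.6 [487. 223.] [194. 115.]
stopT 1.3 [472. 149.] [145. 172.]
stopT 1.5 [453. 132.] [141. 193.]
stopT 1.7 [430. 118.] [141. 216.]
ctr 0 [339. 155.] [258. 192.]
lug out top 0.3 [469. 256.] [227. 103.]
lug out top 0.45 [477. 241.] [212. 108.]
lug 0.6 [482. 225.] [198. 116.]
stopT 1.3 [467. 151.] [149. 173.]
stopT 1.5 [448. 134.] [145. 195.]
stopT 1.7 [425. 120.] [145. 217.]
ctr 0 [334. 157.] [262. 194.]
```

Emit:
{"op": "jog_arm", "data": {
  "commands": [
    {"translation": [12, -17.5, 0], "twist": -0.075},
    {"translation": [12, -17.5, 0], "twist": -0.075},
    {"translation": [12, -17.5, 0], "twist": -0.075},
    {"translation": [12, -17.5, 0], "twist": -0.075},
    {"translation": [12, -17.5, 0], "twist": -0.075},
    {"translation": [12, -17.5, 0], "twist": -0.075},
    {"translation": [12, -17.5, 0], "twist": -0.075},
    {"translation": [12, -17.5, 0], "twist": -0.075},
    {"translation": [12, -17.5, 0], "twist": -0.075},
    {"translation": [12, -17.5, 0], "twist": -0.075},
    {"translation": [12, -17.5, 0], "twist": -0.075},
    {"translation": [12, -17.5, 0], "twist": -0.075},
    {"translation": [12, -17.5, 0], "twist": -0.075},
    {"translation": [12, -17.5, 0], "twist": -0.075},
    {"translation": [12, -17.5, 0], "twist": -0.075},
    {"translation": [17, -17.5, 0], "twist": -0.075},
    {"translation": [0, 0, -30], "twist": 0},
    {"translation": [0, 0, -23], "twist": 0},
    {"translation": [0, 0, 0], "twist": 0},
    {"translation": [0, 0, 0], "twist": 0}
  ],
  "grip": 1
}}

```text
time: 15.3
ee_pos: [0.6164, -0.0316, 0.149]
eef_rot: [0.698, 0.115, -0.115, -0.698]
ft_force: [-0.3, -0.5, 1.0]
width: 0.0005
```

```bash
cat > look.py <<'E'
import sys
from h import *
from bench import *
from scipy.spatial.transform import Rotation as R
s=read_state();M=R.from_quat(s["eef_rot"]).as_matrix();yaw=np.arctan2(M[1,0],M[0,0])
print(s["time"],s["ee_pos"].round(4) if hasattr(s["ee_pos"],"round") else s["ee_pos"],"yaw",yaw,"F",np.round(s["ft_force"],2),"M",np.round(s["torque"],2),s["width"])
t=sys.argv[1];c=camera("scene");pickle.dump(c,open(f"pics/sc_{t}.pkl","wb"))
im=cv2.cvtColor(c["img"],cv2.COLOR_RGB2BGR)[205:285,215:305]
cv2.imwrite(f"pics/sc_{t}.png",cv2.resize(np.clip(im*1.5,0,255).astype(np.uint8),None,fx=8,fy=7.5 and 8,interpolation=cv2.INTER_CUBIC)[:600])
p=np.array(s["ee_pos"]);u=np.array([np.cos(yaw),np.sin(yaw),0]);w=np.array([-u[1],u[0],0])
for a in(-.015,.015):
  for b in(-.0095,.0095): print(a,b,((proj(c,p+a*u+b*w)-[215,205]+.44)*8).round())
E
python3 look.py a
```

```text
15.3 [ 0.6164 -0.0316  0.149 ] yaw 0.3263955982067941 F [-0.28 -0.48  0.98] M [-0.11 -0.01  0.02] 0.0005292055069267903
-0.015 -0.0095 [324. 232.]
-0.015 0.0095 [356. 182.]
0.015 -0.0095 [438. 270.]
0.015 0.0095 [469. 219.]
```

View pics/sc_a.png

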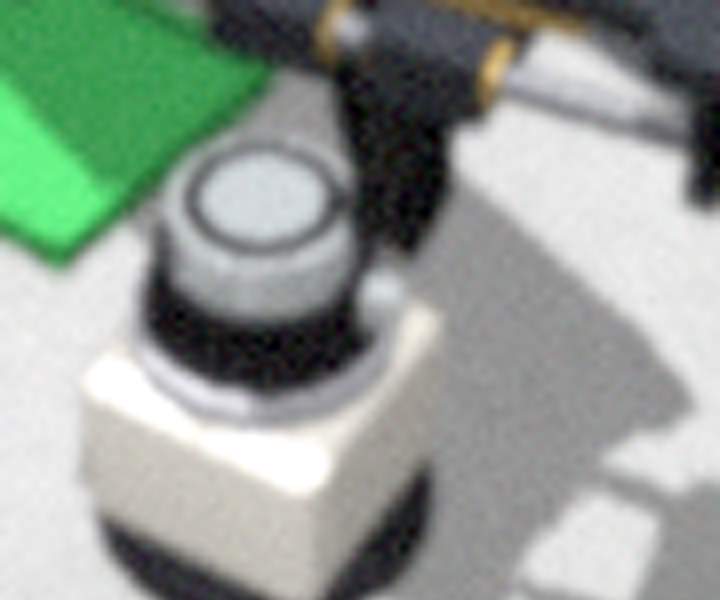

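```bash
python3 - <<'E'
from h import *
c=load("sc_a");g=cv2.cvtColor(c["img"],cv2.COLOR_RGB2GRAY)
for r in range(218,238):
    print(r,(r-205)*8,g[r,252:278].tolist())
E
```

```text
218 104 [103, 100, 98, 89, 69, 39, 11, 1, 16, 19, 13, 27, 18, 15, 28, 26, 24, 26, 23, 31, 27, 28, 33, 63, 95, 125]
219 112 [100, 98, 101, 93, 78, 44, 21, 6, 7, 18, 18, 21, 12, 21, 22, 21, 19, 24, 22, 30, 36, 36, 47, 77, 119, 142]
220 120 [100, 97, 97, 98, 84, 48, 26, 7, 21, 26, 14, 25, 15, 9, 18, 10, 17, 13, 19, 38, 64, 79, 86, 106, 134, 150]
221 128 [108, 103, 103, 96, 92, 64, 31, 15, 12, 28, 20, 15, 17, 16, 13, 15, 0, 6, 37, 63, 102, 119, 120, 134, 146, 155]
222 136 [114, 112, 107, 102, 98, 71, 43, 8, 26, 17, 20, 19, 22, 12, 13, 17, 13, 5, 35, 80, 129, 143, 146, 148, 153, 155]
223 144 [104, 109, 116, 113, 103, 79, 52, 22, 12, 16, 28, 22, 15, 10, 8, 17, 25, 14, 37, 93, 135, 153, 153, 155, 153, 152]
224 152 [88, 92, 101, 114, 115, 98, 62, 31, 16, 13, 24, 13, 16, 24, 21, 10, 13, 11, 39, 93, 133, 150, 154, 154, 151, 155]
225 160 [106, 90, 87, 93, 110, 113, 84, 42, 18, 28, 25, 14, 20, 23, 12, 13, 4, 6, 25, 87, 133, 149, 151, 154, 152, 153]
226 168 [132, 119, 96, 83, 95, 106, 92, 56, 28, 22, 23, 19, 16, 21, 20, 9, 12, 16, 29, 76, 118, 140, 149, 154, 154, 156]
227 176 [141, 133, 118, 86, 
[... 577 characters left out ...]
, 130, 108, 70, 66, 82, 66, 38, 22, 23, 17, 16, 18, 11, 21, 15, 20, 54, 82, 98, 100, 100, 99, 97, 100, 100]
233 224 [119, 102, 80, 70, 91, 105, 84, 46, 29, 17, 17, 24, 19, 18, 11, 26, 40, 68, 91, 98, 100, 99, 99, 99, 95, 100]
234 232 [93, 78, 79, 96, 117, 117, 93, 53, 27, 27, 35, 31, 18, 22, 10, 33, 59, 81, 98, 99, 100, 102, 97, 99, 99, 100]
235 240 [83, 97, 114, 124, 127, 118, 90, 60, 38, 35, 49, 41, 40, 15, 16, 50, 76, 93, 96, 100, 97, 98, 99, 98, 99, 99]
236 248 [116, 125, 130, 129, 120, 108, 88, 60, 35, 40, 65, 71, 60, 44, 41, 68, 87, 95, 101, 99, 99, 97, 98, 99, 99, 99]
237 256 [130, 132, 128, 119, 108, 98, 80, 60, 39, 54, 73, 77, 77, 70, 67, 84, 94, 96, 99, 98, 96, 97, 102, 98, 98, 96]
```

Emit:
{"op": "jog_arm", "data": {
  "commands": [
    {"translation": [-4, -1, 0], "twist": 0},
    {"translation": [-3.5, -1, 0], "twist": 0},
    {"translation": [0, 0, -12], "twist": 0},
    {"translation": [0, 0, -12], "twist": 0},
    {"translation": [0, 0, -12], "twist": 0},
    {"translation": [0, 0, -10], "twist": 0},
    {"translation": [0, 0, -8], "twist": 0},
    {"translation": [0, 0, -4], "twist": 0},
    {"translation": [0, 0, 0], "twist": 0},
    {"translation": [0, 0, 0], "twist": 0}
  ]
}}

```text
time: 16.35
ee_pos: [0.6088, -0.0332, 0.0909]
eef_rot: [0.698, 0.116, -0.115, -0.698]
ft_force: [1.1, -0.4, 0.0]
width: 0.0005
```

```bash
python3 look.py b
```

```text
16.35 [ 0.6088 -0.0332  0.0909] yaw 0.32792059689174985 F [ 1.14 -0.39  0.03] M [-0.02 -0.01 -0.05] 0.00047900382409592305
-0.015 -0.0095 [296. 382.]
-0.015 0.0095 [327. 332.]
0.015 -0.0095 [405. 420.]
0.015 0.0095 [434. 368.]
```

View pics/sc_b.png

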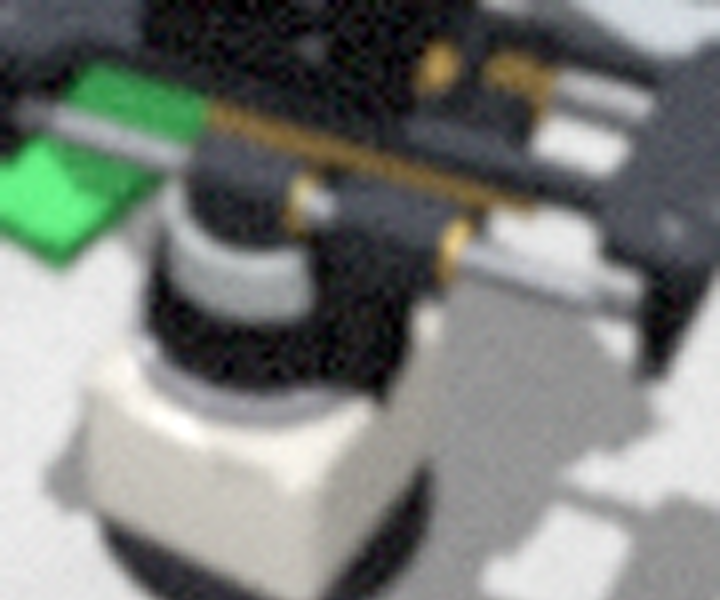

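```bash
python3 - <<'E'
import numpy as np
A=np.array([564.5,-26.]);v=np.array([608.8,-33.2])-A
f=lambda d:A+np.array([[np.cos(d),-np.sin(d)],[np.sin(d),np.cos(d)]])@v
p=f(0)
for i in range(1,31):
    d=.03*i;q=f(d);print(i,round(d,2),(q-p).round(2),q.round(1));p=q
E
```

```text
1 0.03 [0.2  1.33] [609.  -31.9]
2 0.06 [0.16 1.34] [609.2 -30.5]
3 0.09 [0.12 1.34] [609.3 -29.2]
4 0.12 [0.08 1.34] [609.3 -27.8]
5 0.15 [0.04 1.35] [609.4 -26.5]
6 0.18 [-0.01  1.35] [609.4 -25.2]
7 0.21 [-0.05  1.35] [609.3 -23.8]
8 0.24 [-0.09  1.34] [609.2 -22.5]
9 0.27 [-0.13  1.34] [609.1 -21.1]
10 0.3 [-0.17  1.34] [608.9 -19.8]
11 0.33 [-0.21  1.33] [608.7 -18.5]
12 0.36 [-0.25  1.32] [608.5 -17.1]
13 0.39 [-0.29  1.32] [608.2 -15.8]
14 0.42 [-0.33  1.31] [607.9 -14.5]
15 0.45 [-0.36  1.3 ] [607.5 -13.2]
16 0.48 [-0.4   1.28] [607.1 -11.9]
17 0.51 [-0.44  1.27] [606.7 -10.7]
18 0.54 [-0.48  1.26] [606.2  -9.4]
19 0.57 [-0.52  1.24] [605.7  -8.2]
20 0.6 [-0.55  1.23] [605.1  -6.9]
21 0.63 [-0.59  1.21] [604.5  -5.7]
22 0.66 [-0.63  1.19] [603.9  -4.5]
23 0.69 [-0.66  1.17] [603.2  -3.4]
24 0.72 [-0.7   1.15] [602.6  -2.2]
25 0.75 [-0.73  1.13] [601.8  -1.1]
26 0.78 [-0.76  1.11] [601.1   0. ]
27 0.81 [-0.8   1.08] [600.3   1.1]
28 0.84 [-0.83  1.06] [599.4   2.2]
29 0.87 [-0.86  1.04] [598.6   3.2]
30 0.9 [-0.89  1.01] [597.7   4.2]
```

Emit:
{"op": "jog_arm", "data": {
  "commands": [
    {"translation": [0.2, 1.3, 0], "twist": 0.03},
    {"translation": [0.2, 1.3, 0], "twist": 0.03},
    {"translation": [0.1, 1.3, 0], "twist": 0.03},
    {"translation": [0.1, 1.3, 0], "twist": 0.03},
    {"translation": [0, 1.4, 0], "twist": 0.03},
    {"translation": [0, 1.4, 0], "twist": 0.03},
    {"translation": [0, 1.4, 0], "twist": 0.03},
    {"translation": [-0.1, 1.3, 0], "twist": 0.03},
    {"translation": [-0.1, 1.3, 0], "twist": 0.03},
    {"translation": [-0.2, 1.3, 0], "twist": 0.03},
    {"translation": [0, 0, 0], "twist": 0}
  ]
}}

```text
time: 17.5
ee_pos: [0.6087, -0.0197, 0.0906]
eef_rot: [-0.672, -0.219, 0.219, 0.672]
ft_force: [0.3, -1.6, 0.3]
width: 0.0009
```

```bash
python3 look.py c
```

```text
17.5 [ 0.6087 -0.0197  0.0906] yaw 0.6295549817647561 F [ 0.27 -1.6   0.27] M [-0.46  0.04  0.07] 0.0008643557597425673
-0.015 -0.0095 [338. 369.]
-0.015 0.0095 [347. 315.]
0.015 -0.0095 [455. 380.]
0.015 0.0095 [461. 326.]
```

View pics/sc_c.png

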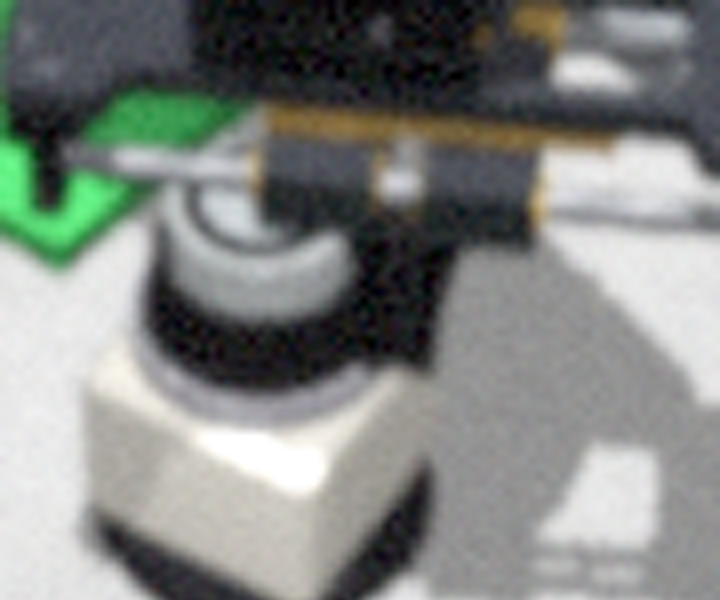

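Emit:
{"op": "jog_arm", "data": {
  "commands": [
    {"translation": [-0.2, 1.3, 0], "twist": 0.03},
    {"translation": [-0.25, 1.3, 0], "twist": 0.03},
    {"translation": [-0.3, 1.3, 0], "twist": 0.03},
    {"translation": [-0.3, 1.3, 0], "twist": 0.03},
    {"translation": [-0.4, 1.3, 0], "twist": 0.03}
  ]
}}

```text
time: 18.05
ee_pos: [0.6073, -0.0132, 0.0906]
eef_rot: [0.654, 0.269, -0.269, -0.654]
ft_force: [-0.0, -2.3, -0.3]
width: 0.0006
```

Emit:
{"op": "jog_arm", "data": {
  "commands": [
    {"translation": [-0.4, 1.3, 0], "twist": 0.03},
    {"translation": [-0.45, 1.3, 0], "twist": 0.03},
    {"translation": [-0.5, 1.25, 0], "twist": 0.03}
  ]
}}

```text
time: 18.35
ee_pos: [0.606, -0.0093, 0.0906]
eef_rot: [-0.641, -0.298, 0.298, 0.641]
ft_force: [0.2, -2.6, 1.3]
width: 0.0004
```

```bash
python3 look.py d
```

```text
18.35 [ 0.606  -0.0093  0.0906] yaw 0.8705007156272647 F [ 0.16 -2.61  1.31] M [-0.55 -0.01  0.03] 0.0004142042203652183
-0.015 -0.0095 [367. 352.]
-0.015 0.0095 [357. 299.]
0.015 -0.0095 [482. 343.]
0.015 0.0095 [471. 290.]
```

View pics/sc_d.png

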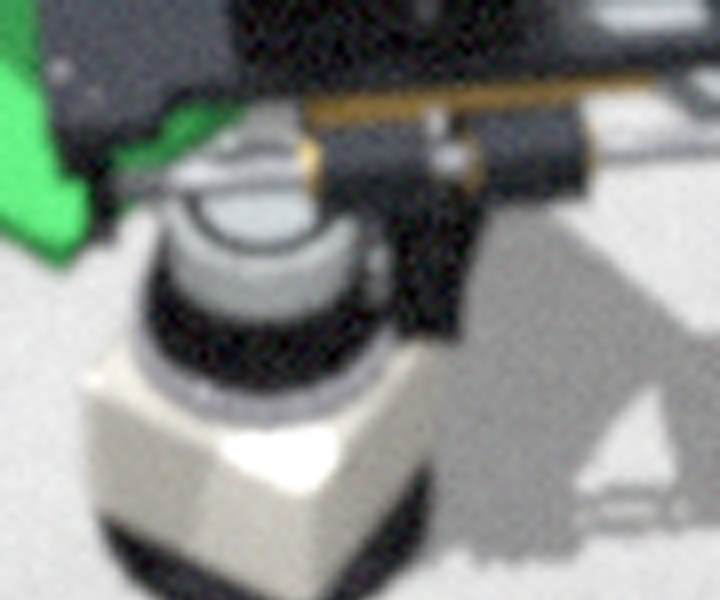

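Emit:
{"op": "jog_arm", "data": {
  "commands": [
    {"translation": [-0.35, 0.83, 0], "twist": 0.02},
    {"translation": [-0.36, 0.82, 0], "twist": 0.02},
    {"translation": [-0.38, 0.82, 0], "twist": 0.02},
    {"translation": [0, 0, 0], "twist": 0}
  ]
}}

```text
time: 18.8
ee_pos: [0.6049, -0.0068, 0.0906]
eef_rot: [-0.632, -0.317, 0.317, 0.632]
ft_force: [-0.5, -1.1, -0.0]
width: 0.0005
```

Emit:
{"op": "jog_arm", "data": {
  "commands": [
    {"translation": [-0.39, 0.81, 0], "twist": 0.02},
    {"translation": [-0.4, 0.8, 0], "twist": 0.02},
    {"translation": [0, 0, 0], "twist": 0}
  ]
}}

```text
time: 19.1
ee_pos: [0.6041, -0.0052, 0.0906]
eef_rot: [-0.626, -0.329, 0.329, 0.626]
ft_force: [0.0, -1.6, 0.2]
width: 0.0002
```

```bash
python3 look.py e
```

```text
19.1 [ 0.6041 -0.0052  0.0906] yaw 0.969204277819694 F [ 0.01 -1.64  0.24] M [-0.41 -0.06 -0.02] 0.00015813968041458065
-0.015 -0.0095 [377. 344.]
-0.015 0.0095 [360. 291.]
0.015 -0.0095 [489. 326.]
0.015 0.0095 [471. 274.]
```

View pics/sc_e.png

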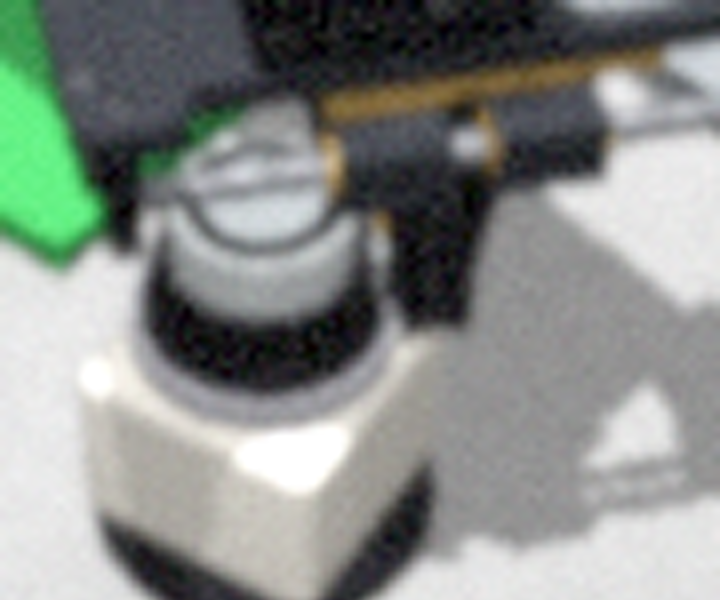

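Emit:
{"op": "jog_arm", "data": {
  "commands": [
    {"translation": [-0.4, 0.8, 0], "twist": 0.02},
    {"translation": [-0.21, 0.39, 0], "twist": 0.01},
    {"translation": [0, 0, 0], "twist": 0}
  ]
}}

```text
time: 19.45
ee_pos: [0.6035, -0.0041, 0.0906]
eef_rot: [-0.621, -0.339, 0.339, 0.621]
ft_force: [0.4, -1.6, 0.2]
width: 0.0005
```

Emit:
{"op": "jog_arm", "data": {
  "commands": [
    {"translation": [-0.22, 0.39, 0], "twist": 0.01},
    {"translation": [-0.22, 0.39, 0], "twist": 0.01},
    {"translation": [-0.22, 0.39, 0], "twist": 0.01},
    {"translation": [0, 0, 0], "twist": 0}
  ]
}}

```text
time: 19.85
ee_pos: [0.6028, -0.0029, 0.0906]
eef_rot: [-0.616, -0.348, 0.348, 0.616]
ft_force: [0.8, -2.7, -0.8]
width: 0.0006
```

Emit:
{"op": "jog_arm", "data": {
  "commands": [
    {"translation": [-0.23, 0.38, 0], "twist": 0.01},
    {"translation": [-0.23, 0.38, 0], "twist": 0.01},
    {"translation": [0, 0, 0], "twist": 0}
  ]
}}

```text
time: 20.15
ee_pos: [0.6023, -0.0022, 0.0906]
eef_rot: [-0.612, -0.354, 0.354, 0.612]
ft_force: [-0.6, -1.6, 0.1]
width: 0.0002
```

Emit:
{"op": "jog_arm", "data": {
  "commands": [
    {"translation": [-0.24, 0.38, 0], "twist": 0.01},
    {"translation": [-0.24, 0.38, 0], "twist": 0.01},
    {"translation": [0, 0, 0], "twist": 0}
  ]
}}

```text
time: 20.45
ee_pos: [0.6019, -0.0014, 0.0906]
eef_rot: [-0.609, -0.36, 0.36, 0.609]
ft_force: [0.8, -2.0, -0.5]
width: 0.0004
```

```bash
python3 look.py f
```

```text
20.45 [ 0.6019 -0.0014  0.0906] yaw 1.0685943827629087 F [ 0.78 -1.99 -0.51] M [-0.45 -0.17  0.05] 0.00035877727469897755
-0.015 -0.0095 [385. 335.]
-0.015 0.0095 [362. 284.]
0.015 -0.0095 [494. 309.]
0.015 0.0095 [469. 259.]
```

View pics/sc_f.png

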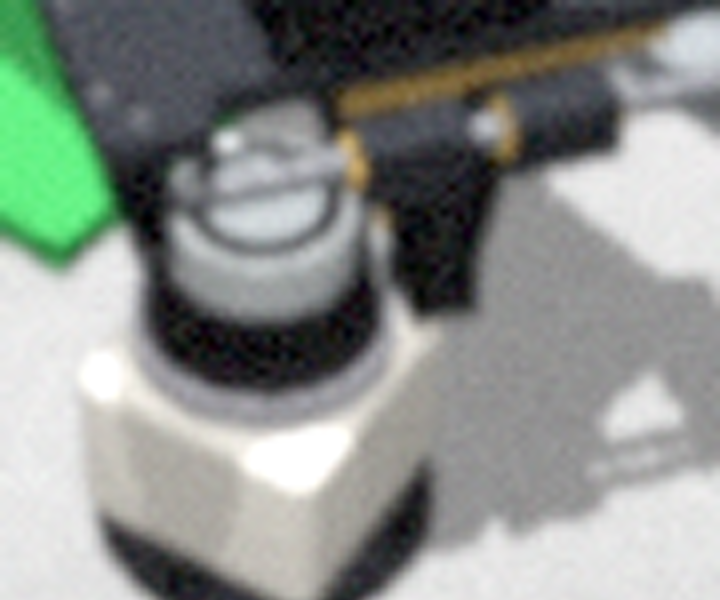

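Emit:
{"op": "jog_arm", "data": {
  "commands": [
    {"translation": [-0.24, 0.37, 0], "twist": 0.01},
    {"translation": [-0.25, 0.37, 0], "twist": 0.01},
    {"translation": [0, 0, 0], "twist": 0}
  ]
}}

```text
time: 20.8
ee_pos: [0.6014, -0.0007, 0.0906]
eef_rot: [-0.605, -0.366, 0.366, 0.605]
ft_force: [0.2, -2.6, -0.1]
width: 0.0007
```

Emit:
{"op": "jog_arm", "data": {
  "commands": [
    {"translation": [-0.25, 0.37, 0], "twist": 0.01},
    {"translation": [-0.26, 0.36, 0], "twist": 0.01},
    {"translation": [0, 0, 0], "twist": 0}
  ]
}}

```text
time: 21.1
ee_pos: [0.6008, 0.0, 0.0906]
eef_rot: [-0.601, -0.372, 0.372, 0.601]
ft_force: [0.6, -1.4, -0.6]
width: 0.0007
```

Emit:
{"op": "jog_arm", "data": {
  "commands": [
    {"translation": [-0.26, 0.36, 0], "twist": 0.01},
    {"translation": [-0.26, 0.36, 0], "twist": 0.01},
    {"translation": [0, 0, 0], "twist": 0}
  ]
}}

```text
time: 21.4
ee_pos: [0.6003, 0.0008, 0.0906]
eef_rot: [-0.597, -0.378, 0.378, 0.598]
ft_force: [0.4, -1.9, 0.2]
width: 0.0008
```

Emit:
{"op": "jog_arm", "data": {
  "commands": [
    {"translation": [-0.27, 0.36, 0], "twist": 0.01},
    {"translation": [-0.27, 0.35, 0], "twist": 0.01},
    {"translation": [0, 0, 0], "twist": 0}
  ]
}}

```text
time: 21.7
ee_pos: [0.5998, 0.0015, 0.0906]
eef_rot: [-0.594, -0.384, 0.384, 0.594]
ft_force: [0.5, -1.3, 0.1]
width: 0.0004
```

Emit:
{"op": "jog_arm", "data": {
  "commands": [
    {"translation": [-0.28, 0.35, 0], "twist": 0.01},
    {"translation": [-0.28, 0.35, 0], "twist": 0.01},
    {"translation": [0, 0, 0], "twist": 0}
  ]
}}

```text
time: 22.0
ee_pos: [0.5992, 0.0022, 0.0906]
eef_rot: [-0.59, -0.39, 0.39, 0.59]
ft_force: [0.8, -1.2, -0.1]
width: 0.0006
```

```bash
python3 look.py g
```

```text
22.0 [0.5992 0.0022 0.0906] yaw 1.1685574675526496 F [ 0.82 -1.23 -0.1 ] M [-0.4  -0.14 -0.01] 0.0005759508345280296
-0.015 -0.0095 [393. 326.]
-0.015 0.0095 [362. 277.]
0.015 -0.0095 [496. 292.]
0.015 0.0095 [465. 245.]
```

View pics/sc_g.png

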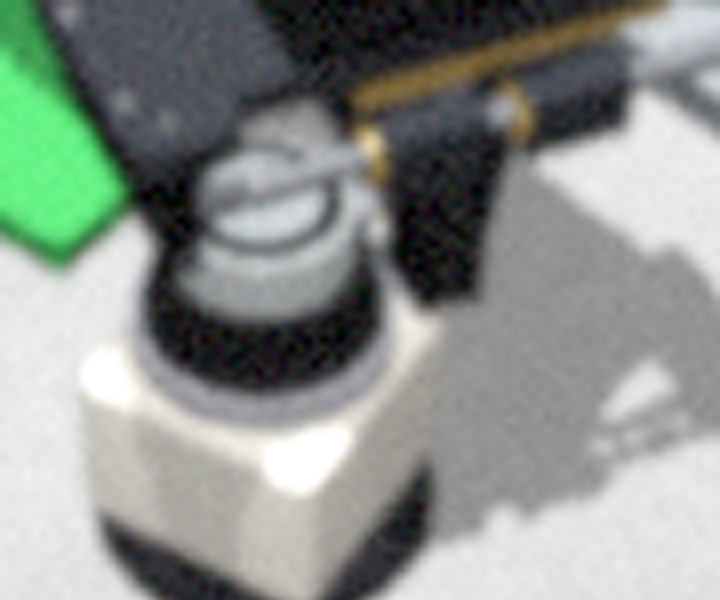

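Emit:
{"op": "jog_arm", "data": {
  "commands": [
    {"translation": [-0.28, 0.35, 0], "twist": 0.01},
    {"translation": [-0.29, 0.34, 0], "twist": 0.01},
    {"translation": [0, 0, 0], "twist": 0}
  ]
}}

```text
time: 22.35
ee_pos: [0.5988, 0.0027, 0.0906]
eef_rot: [0.586, 0.396, -0.396, -0.586]
ft_force: [2.0, -2.8, -0.6]
width: 0.0001
```

Emit:
{"op": "jog_arm", "data": {
  "commands": [
    {"translation": [-0.29, 0.34, 0], "twist": 0.01},
    {"translation": [-0.29, 0.34, 0], "twist": 0.01},
    {"translation": [0, 0, 0], "twist": 0}
  ]
}}

```text
time: 22.65
ee_pos: [0.5985, 0.0031, 0.0907]
eef_rot: [0.582, 0.402, -0.402, -0.582]
ft_force: [3.6, -3.4, -1.7]
width: 0.0003
```

Emit:
{"op": "jog_arm", "data": {
  "commands": [
    {"translation": [-0.3, 0.34, 0], "twist": 0.01},
    {"translation": [-0.3, 0.33, 0], "twist": 0.01},
    {"translation": [0, 0, 0], "twist": 0}
  ]
}}

```text
time: 22.95
ee_pos: [0.5983, 0.0034, 0.0907]
eef_rot: [0.578, 0.408, -0.407, -0.577]
ft_force: [5.7, -4.0, -2.2]
width: 0.0003
```

The lug has met the screw, with force rising about 2 N per step. Now I'll press on slowly along the tangent.

Emit:
{"op": "jog_arm", "data": {
  "commands": [
    {"translation": [-0.4, 0.15, 0], "twist": 0},
    {"translation": [-0.4, 0.15, 0], "twist": 0},
    {"translation": [-0.4, 0.15, 0], "twist": 0},
    {"translation": [0, 0, 0], "twist": 0}
  ]
}}

```text
time: 23.35
ee_pos: [0.598, 0.0036, 0.0909]
eef_rot: [0.579, 0.408, -0.406, -0.577]
ft_force: [9.4, -5.7, -4.8]
width: 0.0004
```

```bash
python3 look.py h
```

```text
23.35 [0.598  0.0036 0.0909] yaw 1.2278031581320434 F [ 9.43 -5.7  -4.8 ] M [-1.24 -2.26  0.11] 0.00038303668456783884
-0.015 -0.0095 [396. 321.]
-0.015 0.0095 [362. 274.]
0.015 -0.0095 [497. 283.]
0.015 0.0095 [461. 237.]
```

View pics/sc_h.png

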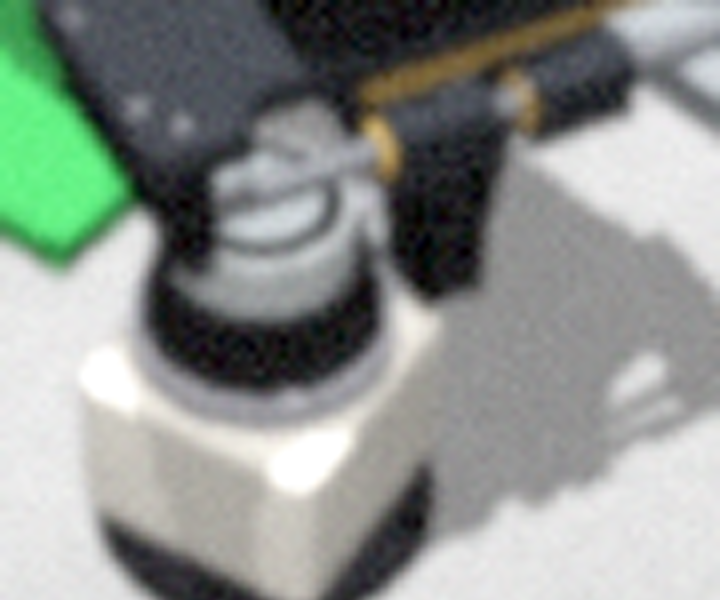

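About 10.8 N normal, or roughly 9 N at the lug. One small nudge more, then hold.

Emit:
{"op": "jog_arm", "data": {
  "commands": [
    {"translation": [-0.3, 0.1, 0], "twist": 0},
    {"translation": [0, 0, 0], "twist": 0},
    {"translation": [0, 0, 0], "twist": 0},
    {"translation": [0, 0, 0], "twist": 0}
  ]
}}

```text
time: 23.8
ee_pos: [0.5979, 0.0036, 0.091]
eef_rot: [0.579, 0.408, -0.406, -0.577]
ft_force: [10.4, -5.5, -5.9]
width: 0.0001
```

Emit:
{"op": "jog_arm", "data": {
  "commands": [
    {"translation": [0, 0, 0], "twist": 0},
    {"translation": [0, 0, 0], "twist": 0},
    {"translation": [0, 0, 0], "twist": 0},
    {"translation": [0, 0, 0], "twist": 0}
  ]
}}

```text
time: 24.2
ee_pos: [0.5979, 0.0036, 0.091]
eef_rot: [0.579, 0.408, -0.406, -0.577]
ft_force: [11.2, -6.1, -5.3]
width: 0.0006
```

Emit:
{"op": "jog_arm", "data": {
  "commands": [
    {"translation": [1, -0.4, 0], "twist": 0},
    {"translation": [2, -0.7, 0], "twist": 0},
    {"translation": [3, -1, 0], "twist": 0},
    {"translation": [4, -1.2, 0], "twist": 0},
    {"translation": [4, -1, 0], "twist": 0},
    {"translation": [0, 0, 10], "twist": 0},
    {"translation": [0, 0, 25], "twist": 0},
    {"translation": [0, 0, 40], "twist": 0},
    {"translation": [0, 0, 40], "twist": 0},
    {"translation": [0, 40, 10], "twist": 0},
    {"translation": [-20, 45, 0], "twist": 0},
    {"translation": [-30, 45, 0], "twist": 0},
    {"translation": [-30, 45, 0], "twist": 0},
    {"translation": [-30, 45, 0], "twist": 0},
    {"translation": [0, 0, 0], "twist": 0}
  ]
}}

```text
time: 25.7
ee_pos: [0.5027, 0.2175, 0.2164]
eef_rot: [-0.575, -0.411, 0.41, 0.577]
ft_force: [0.5, 0.0, 0.4]
width: 0.0004
```

```bash
python3 look.py i; python3 - <<'E'
from h import *
from bench import *
c=camera("top");im=cv2.cvtColor(c["img"],cv2.COLOR_RGB2BGR)
cv2.imwrite("pics/fin_t.png",cv2.resize(im[145:200,270:335],None,fx=8,fy=8,interpolation=cv2.INTER_CUBIC))
cv2.imwrite("pics/fin_top.png",im)
c=camera("scene");cv2.imwrite("pics/fin_s.png",cv2.cvtColor(c["img"],cv2.COLOR_RGB2BGR))
E
```

```text
25.7 [0.5027 0.2175 0.2164] yaw 1.2384226001977643 F [0.53 0.03 0.39] M [ 0.05 -0.01 -0.05] 0.0004182439085884667
-0.015 -0.0095 [ 659. -542.]
-0.015 0.0095 [ 624. -572.]
0.015 -0.0095 [ 746. -566.]
0.015 0.0095 [ 711. -596.]
```

View pics/sc_i.png

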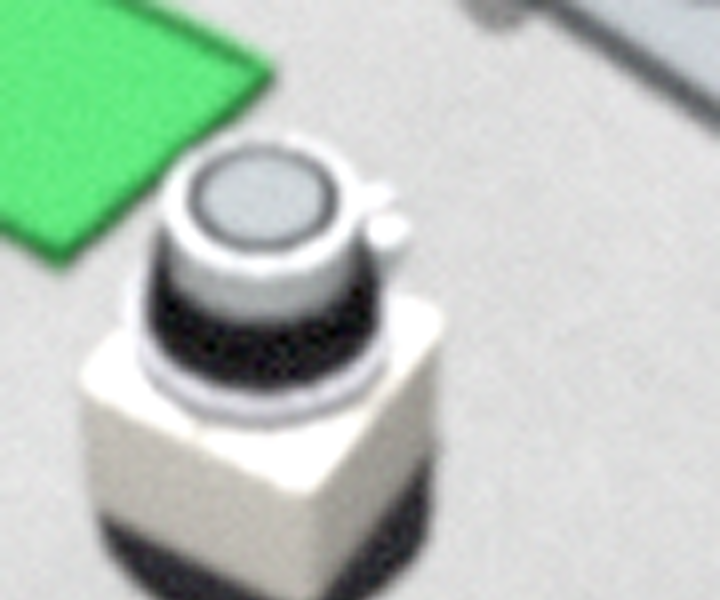

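View pics/fin_t.png

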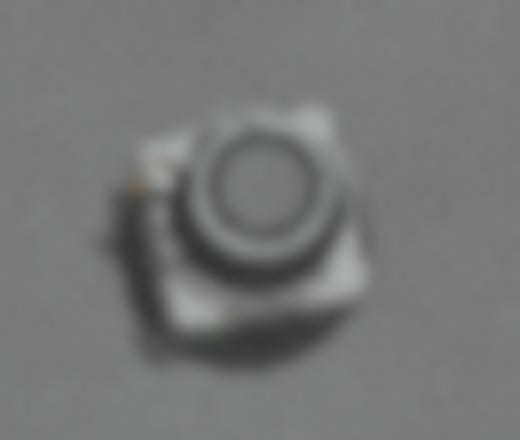

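View pics/fin_s.png

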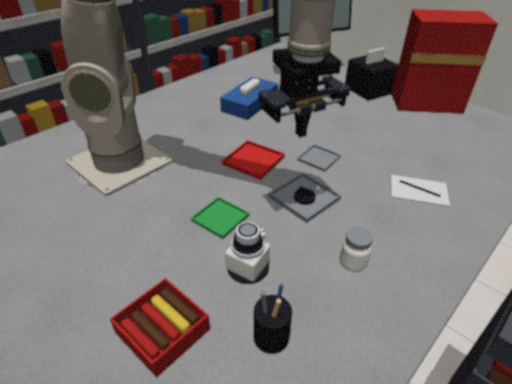

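```bash
python3 -c "
from bench import *
print(close_job())"
```

```text
the job is handed in; nothing more can be done
None
```

I finished the job at about 26 s of robot time and handed it in. The system gave no verdict.

- **Cap:** It is in the larger grey tray, knob up, near the middle. The first grasp was too low: the fingers caught the rim of the cap and pushed on it sideways with about 12 N. I opened up, went about 4 mm higher and lifted it cleanly on the second try.
- **Zoom ring:** I pushed the back of the lug anticlockwise with the shut fingertips, under a drag of about 2 N, until the force began to rise at the screw. I pressed to about 12 N on the finger, which works out to about 10 N at the lug. I held that for roughly 0.8 s, then backed off along the arc and lifted clear.
- **Last checks:** The scene picture shows the lug right up against the stop, the cap in the tray, and the tub, cup, carton and other trays where they were. The wrist force was near zero with the arm clear.
- **Less certain:**
  - The force readings carried about 1 N of noise. A sideways part, probably friction on the lug face, and an unexplained vertical pull of about 5 N showed up while pressing.
  - The contact radius on the lug is estimated, so the force at the lug could be off by about 1–2 N.
  - The top view was too coarse to show the lug against the screw, so the contact rests on the felt force and the scene view.
  - I saw no sign of touching the fixed rings or the stop, but I had no direct check of that.

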